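# Clamp an adapter in the cam jig and start the test

### The job

Lay the black adapter in the test jig between the jaw and the sprung stop, let go of it, and swing the red-knobbed cam lever under the clear guard away from you until the gap is taken up and the adapter is gripped firmly, with about 45 N at the jaw - no further, 80 N cracks the housing. Take the hand off the lever; then start the test by pushing the far end of the red rocker switch down so that it snaps over, leaving the adapter clamped, and do not disturb the other things on the bench.

Things in the scene. Friction and masses are not known exactly. Their poses are not given: they have to be found in the camera images.
- adapter: The black adapter, a plain block 41 (x) x 118 (y) x 26 (z) mm, 0.11 kg give or take; origin at the centre of its underside, long axis y. It starts flat on the bench to the right. Grasp it across its 41 mm; either end may face the stop.
- jig: Test jig fixed to the bench: aluminium plate 92 x 296 mm on rubber feet (x -45 to 47, y -138 to 158, top z = 12). Origin at bench level under the middle of the nest; x points away from the robot (yaw within 0.2 rad), y to the left, along the clamp. All positions below are in this frame. Black switch housing 60 x 36 mm at y = -118, top at z = 40.
- nest (a point): Middle of the nest, on the plate's top (z = 12 mm); axes as the jig's. The adapter's origin belongs here, within 10 mm in x and 16 mm in y, long axes parallel within 0.1 rad. The nest is 131 mm (+-2.5) long when the cam is at 0, and open at both sides for the fingers.
- stop (a point): Nominal middle of the stop's face, the -y end of the nest, at y = -66.5 mm, z = 26: a stiffly sprung brass plate 36 mm wide on a blue fence, 43 mm high. Its true setting differs by up to 2.5 mm either way and is not given, so the clamped cam angle must be felt.
- jaw: Moving jaw at the +y end of the nest, 44 mm wide, up to z = 43 mm, rubber-faced; origin at the foot of its face, which is at y = 64.5 mm at cam angle 0. Driven only by the cam, along -y. It slides the adapter on to the stop; from then the grip grows with jaw travel by about 20 N per mm.
- cam (a joint): Cam angle, rad: 0 open, at most 1.7, growing as the knob moves away from the robot (to +x); starts at 0 to 0.2. Spiral: 12 mm of jaw travel per rad; the right grip comes between 1.0 and 1.55, as the stop is set. It stays where left: friction 0.85 N m, 8.9 N at the knob. Once the jaw bears, that push grows by 0.126 N per newton at the jaw: about 5.7 N at the right grip, 10.1 N is harmful.
- pivot (a point): The cam's upright axis, at x = 0, y = 96 mm; this point at the height of the lever's bar, z = 55 mm. Felt with the hand at rest between short pushes, both the free push at the knob and its rise come out some 20 to 30 % lower than in motion.
- lever_knob (a point): Red knob at the lever's end: upright cylinder 18 mm across, z = 34 to 78 mm; this point is on its axis at z = 56, 95 mm from the pivot, at the angle (cam - 0.6 rad) from the jig's +y towards +x: it points left and a little nearer at first, swings away. The bar is 14 mm wide, z = 50 to 60. Push the knob from its near (-x) side with the side of the closed fingers, along its circle.
- guard_edge (a point): Middle of the yellow left (+y) edge of the clear guard, z = 188 mm: a 5 mm sheet over x -110 to 90, y 51 to 187 mm, underside z = 188, on two posts at x = 84, y = 62 and 130. It leaves no room for an upright hand at the lever: lean the tool about 40 deg, the fingers pointing down and to the right (-y), the hand leaning out to the left, past the edge.
- rocker (a joint): Rocker switch angle, rad: 0 = off (near end down), 0.5 = on (far end down). Over-centre: it tips by itself past about 0.25 and rests at either end. About 2 N on its far end is enough.
- rocker_far (a point): Top of the raised far end of the red rocker (46 x 22 mm, rocking about the jig's y axis, at jig y = -118 mm), 15 mm from the middle; the point to push down with a fingertip, about 7 mm of travel; over it all is open.
- bottle: Bystander: white bottle with a steel cap, 50 mm wide, 97 high; origin at the centre of its underside.
- paste_tin: Bystander: flat white round tin with orange lid, 64 mm wide, 24 high; origin at the centre of its underside.
- spool: Bystander: spool of solder wire with green flanges, 58 mm wide, 30 high; origin at the centre of its underside.
- marker_pen: Bystander: blue marker pen with a green cap lying on the bench, 10 x 122 x 11 mm; origin at the centre of its underside.
- syringe: Bystander: yellow flux syringe lying on the bench, 18 x 122 x 22 mm; origin at the centre of its underside.
- rosin_jar: Bystander: amber jar, 60 mm wide, 51 high; origin at the centre of its underside.

How it is judged (in metres and radians):
On the way, in this order (a step that is already met when the one before it is completed fails the run):
1. the adapter lies flat in the nest, let go, not yet clamped (angle between adapter's own z axis and vertical below 0.06 rad and z of adapter in the frame of jig between 0.009 and 0.0155 m and x of adapter in the frame of jig between -0.01 and 0.01 m and y of adapter in the frame of jig between -0.016 and 0.016 m and angle between the y axis of adapter and the y axis of jig, either way round below 0.1 rad and contact force between the fingers and anything else below 0.5 N and contact force between adapter and jaw below 5 N), for 0.1 s.
2. the jaw grips the adapter with 25 to 65 N and the hand is off the lever (angle between adapter's own z axis and vertical below 0.06 rad and z of adapter in the frame of jig between 0.009 and 0.0155 m and x of adapter in the frame of jig between -0.01 and 0.01 m and y of adapter in the frame of jig between -0.016 and 0.016 m and angle between the y axis of adapter and the y axis of jig, either way round below 0.1 rad and contact force between adapter and jaw between 25 and 65 N and contact force between the fingers and anything else below 0.5 N), for 0.3 s.
3. the rocker is switched on (value of joint rocker above 0.42 rad), for 0.1 s.
At the end, for the whole second after the job is handed in: The adapter lies flat in the nest (centre within 10 mm across and 16 mm along of the nest's, parallel within 0.1 rad), held by the jaw with 25 to 65 N, at rest, and the rocker is on (over 0.42 rad) (angle between adapter's own z axis and vertical below 0.06 rad and z of adapter in the frame of jig between 0.009 and 0.0155 m and x of adapter in the frame of jig between -0.01 and 0.01 m and y of adapter in the frame of jig between -0.016 and 0.016 m and angle between the y axis of adapter and the y axis of jig, either way round below 0.1 rad and contact force between adapter and jaw between 25 and 65 N and value of joint rocker above 0.42 rad and linear speed of adapter below 0.01 m/s); the robot touches nothing.
It fails at once if the jaw presses on the adapter with over 80 N (overrun) (contact force between adapter and jaw above 80 N).
It fails at once if the rocker is switched on while the adapter is not yet clamped (value of joint rocker above 0.42 rad and contact force between adapter and jaw below 15 N).
It fails at once if a bystander is shifted by over 30 mm (distance of any of bottle, paste_tin, spool, marker_pen, syringe, rosin_jar from where it was at the start of the episode above 0.03 m).
It also fails if it takes over 72 s, if anything falls off the work surface, if the arm or the gripper's body presses on something with over 40 N, if the wrist force passes 120 N, or if a joint passes its speed limit or range.

### The arm

A 7-joint arm with a two-finger parallel gripper is mounted at the origin on a cart in front of the work surface, level with it; the furniture and walls round the work are solid. World frame = base frame: x ahead of the robot, y to its left, z up, the work surface at z = 0. Lengths are in mm, angles in rad, forces in N, time in s.
With the tool pointing down it reaches from about 425 to 875 mm from the base axis. Payload 8.4 kg.
Tool frame: the origin (TCP) lies at the very end of the fingers, on their centre line; the grasp point (between the pads) lies 19 mm behind it; z points along the fingers, y is the line along which they close (so a half turn about z gives the same grasp; the last joint's range is limited). The gripper opens to 85 mm and grips with 20 to 120 N. Pads are 22 mm wide; open, the fingers measure 114 mm over their backs; the gripper's body (76 mm by 85 mm) begins 54 mm behind the grasp point. The pads swing forward as they close: fully open they stand 13 mm farther back than shut.
Start: joints at [-1.266, 0.333, 0.04, 1.465, -0.013, 1.343, -0.059], TCP at [255.393, 597.694, 231.308] pointing down, gripper open.
Joint ranges: [-2.58, 2.58], [-0.38, 2.09], [-1.3, 1.39], [0.25, 2.4], [-1.5, 4.64], [0.08, 2.09], [-2.65, 2.65]. Speed limits (rad/s): [2.22, 2.22, 2.79, 2.79, 3.14, 3.14, 3.14].

### API

Orientations are given as a unit quaternion [w, x, y, z].
In Python, from rig import telemetry, optics, order, nets gives the robot as it stands.
- The arm moves only by the tool drive_tool, never from a script. Its argument "plan" is a list of rows, each a list of 2 entries, a list of its own where there are three numbers: the shift along the tool's x, y, z in cm, then the turn, a rotation vector about the tool's x, y, z in rad. In form: [[[x, y, z], [wx, wy, wz]], ...]. A call has 1 to 12 rows; each row shifts and turns the commanded pose from where the row before left it, along the tool's axes as they then stand; what a row does not reach is not made up. A row lasts 1/10 s, in which the tool goes at most 50 mm and 8.59 degrees, less where a joint would pass 70% of its speed; a pose out of reach is approached as far as the arm can. A call is refused whole if a number of a shift passes 5 or a number of a turn 0.15, either way. A call with a gripper value outside its range is refused whole. "jaw" is the gripper's target within -1 to 1 (fully open at 1, half-way at 0, shut at -1), set as the call begins (left out, the last holds). The fingers move at their own pace and stop on an object; "force" is the grip in N (left out, the last holds). Time passes only in rows, so rows that do not move let the fingers close. It gives the time, the measured TCP pose, the force, the opening and the grip force at its end, in the units of the state.
- telemetry.sense(): the state, without advancing time (a new reading comes with each control period).
- optics.camera(name): name is "scene" or "side" or "wrist"; returns a dict with "image" (384x512x3 uint8, red, green, blue), "mtx" (3x3 intrinsics, pixels), "k1" (the pictures are not rectified: a ray, as slopes to the right and down, at radius r is drawn at 1 + k1 r^2 times it, then the intrinsics apply), "world_to_cam" (4x4, takes a point from world to camera coordinates); the wrist camera has in their place "T_tool_cam" (4x4, takes a point from camera to tool coordinates, whose origin is the TCP and whose axes are the flange's). Camera axes: x right, y down, z forward; pixel columns grow to the right and rows downward; lengths in mm; the calibration is good to about 2 mm. A picture is of the moment at which its call begins: read the wrist's pose just before it. There is no depth.
- order.finish_job(): hands the job in; it is judged then, once.
Trained networks look in the newest picture that a camera, given by its name, has taken for a name from the list of things; names that differ only in an ending like _2 or _b are one class to them, and where a whole thing is asked for, a point or a joint stands for the part that bears it (a point fixed in the world has none). Each returns a list of dicts, best first, with "p" (0 to 1); they miss things now and then, are a little off and sometimes report something else, mostly with a low value. They report only what shows in the picture. A call takes as long as a camera call.
- nets.cut_out(camera, query): "region" (384x512 bool, what is visible of it) and "point" ([row, column] in pixels, amid what is visible of it).
- nets.landmark_of(camera, query): "point" ([row, column] in pixels: a listed point, or the origin of a listed thing).
The state is a dict: "t": time; "qpos": joint angles; "qd": joint speeds; "joint_efforts": joint torques, N m; "tool_pos": TCP position; "eef_rot": TCP orientation; "contact_force": force on the tool from outside, world axes, zero at the start; "ft_torque": the same for the moment, N m; "opening": opening from 0.0 (shut) to 1.0 (fully open); "finger_force": force on a finger pad.
Only numpy, scipy, OpenCV 4.12 (cv2) and the standard library are available. Lean on these libraries where they do the work, as an engineer would, in place of code of your own. Each camera call takes 0.05 s, during which the arm holds its last target. There are 200 camera calls.

## Working session

There is one attempt and no reset: what is moved stays moved. The work goes in short steps, Python scripts to look and compute and a tool call to move; the robot and the scene stay as the last step left them, time stands still between calls to the robot, and variables do not carry over. Pictures are saved under pics/ and viewed, at most 10 in all, crops included, and the job is handed in when it is done.

Besides the shell and the picture viewer there is one more tool, called after ">>>" in YAML: its name, and indented under it one key for each argument. drive_tool: Moves the arm, as the interface text tells. Its arguments: {"type":"object","properties":{"plan":{"type":"array"},"jaw":{"type":"number"},"force":{"type":"number"}},"required":["plan"]}

```bash
mkdir -p pics; ls; cat > h.py <<'E'
import numpy as np, cv2
from scipy.spatial.transform import Rotation as R
from rig import telemetry, optics, order, nets
def q2R(q): return R.from_quat([q[1],q[2],q[3],q[0]]).as_matrix()
def cam(name):
    s=telemetry.sense(); c=optics.camera(name)
    if name=='wrist':
        T=np.eye(4);T[:3,:3]=q2R(s['eef_rot']);T[:3,3]=s['tool_pos']
        c['c2w']=T@np.array(c['T_tool_cam'])
    else: c['c2w']=np.linalg.inv(np.array(c['world_to_cam']))
    return c
def dist(c): return np.array([c['k1'],0,0,0,0],float)
def ray(c,rc):
    p=cv2.undistortPoints(np.array([[[rc[1],rc[0]]]],float),np.array(c['mtx'],float),dist(c))[0,0]
    d=c['c2w'][:3,:3]@np.array([p[0],p[1],1]); return c['c2w'][:3,3],d/np.linalg.norm(d)
def atz(c,rc,z):
    o,d=ray(c,rc); return o+d*(z-o[2])/d[2]
def tri(*rs):
    A=sum(np.eye(3)-np.outer(d,d) for o,d in rs);b=sum((np.eye(3)-np.outer(d,d))@o for o,d in rs)
    return np.linalg.solve(A,b)
def proj(c,P):
    W=np.linalg.inv(c['c2w']); r,_=cv2.Rodrigues(W[:3,:3])
    return cv2.projectPoints(np.array(P,float).reshape(-1,3),r,W[:3,3],np.array(c['mtx'],float),dist(c))[0][:,0]
def save(c,n,s=1.5): cv2.imwrite('pics/'+n,cv2.resize(c['image'][:,:,::-1],None,fx=s,fy=s))
E
cat > a.py <<'E'
from h import *
np.set_printoptions(precision=1,suppress=True)
Z=dict(adapter=0,jig=0,nest=12,stop=26,jaw=12,pivot=55,lever_knob=56,guard_edge=188,rocker_far=45,bottle=0,paste_tin=0,spool=0,marker_pen=0,syringe=0,rosin_jar=0)
C={}; L={}
for n in ('scene','side'):
    C[n]=cam(n); save(C[n],n+'0.png')
    for k in Z:
        r=nets.landmark_of(n,k)
        if r: L[n,k]=r[0]['point']; print(n,k,np.round(r[0]['point']),round(r[0]['p'],2),atz(C[n],r[0]['point'],Z[k]))
for k in Z:
    if ('scene',k) in L and ('side',k) in L: print('tri',k,tri(*[ray(C[n],L[n,k]) for n in C]))
print(telemetry.sense())
E
python3 a.py
```

```text
pics
scene adapter [269. 306.] 0.87 [ 422.7 -281.7    0. ]
scene jig [220. 264.] 0.56 [480.8 -53.    0. ]
scene nest [212. 264.] 0.76 [503.4 -36.9  12. ]
scene stop [223. 280.] 0.84 [ 497.  -113.5   26. ]
scene jaw [204. 250.] 0.45 [493.9  24.6  12. ]
scene pivot [197. 241.] 0.85 [482.2  55.7  55. ]
scene lever_knob [225. 293.] 0.52 [ 505.6 -158.4   56. ]
scene guard_edge [169. 218.] 0.67 [465.2 140.  188. ]
scene rocker_far [220. 293.] 0.53 [ 525.6 -146.9   45. ]
scene bottle [162. 153.] 0.86 [412.3 445.5   0. ]
scene paste_tin [180. 174.] 0.69 [400.4 324.3   0. ]
scene spool [246. 354.] 0.53 [ 596.  -368.6    0. ]
scene marker_pen [138. 182.] 0.37 [567.3 433.6   0. ]
scene syringe [246. 251.] 0.56 [368.8 -77.7   0. ]
scene rosin_jar [260. 374.] 0.81 [ 593.7 -451.5    0. ]
side adapter [195. 310.] 0.44 [ 392.8 -266.2    0. ]
side jig [210. 266.] 0.71 [485.9 -42.3   0. ]
side nest [207. 267.] 0.69 [485.  -52.4  12. ]
side stop [200. 271.] 0.74 [492.3 -94.7  26. ]
side jaw [214. 258.] 0.38 [481.5  17.9  12. ]
side pivot [210. 252.] 0.92 [483.1  62.8  55. ]
side lever_knob [220. 253.] 
[... 649 characters left out ...]
-118.5 -142.2]
tri guard_edge [464.7 140.5 184.6]
tri rocker_far [ 512.8 -152.6   75.3]
tri bottle [405.2 440.4   3.1]
tri paste_tin [398.2 321.9   3.6]
tri spool [ 599.2 -368.5   -7.6]
tri marker_pen [560.1 431.4  -5. ]
tri syringe [360.8 -80.4  -0.3]
tri rosin_jar [ 600.5 -454.2  -30.4]
{'t': 1.6, 'qpos': array([-1.3,  0.3,  0. ,  1.5, -0. ,  1.3, -0.1]), 'qd': array([ 0., -0.,  0.,  0.,  0.,  0.,  0.]), 'joint_efforts': array([ -0. , -65.8,   1.4, -40.6,   0. ,   0. ,  -0. ]), 'tool_pos': array([255.4, 597.7, 231.3]), 'eef_rot': array([-0. ,  0.2,  1. , -0. ]), 'contact_force': array([0.3, 0.6, 0.5]), 'ft_torque': array([-0., -0., -0.]), 'finger_force': 0.0, 'opening': 0.9997426143524928}
```

View pics/scene0.png

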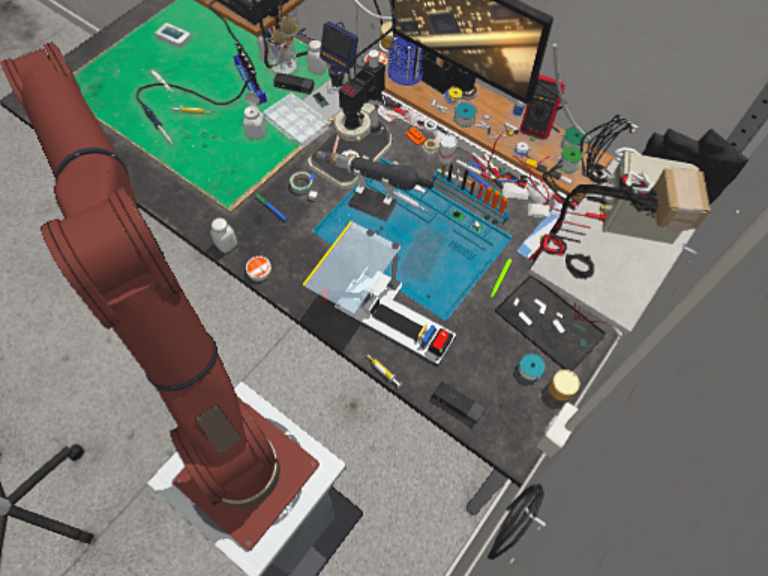

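```bash
python3 - <<'E'
from h import *
print(q2R(telemetry.sense()['eef_rot']).round(3))
c=optics.camera('wrist'); print(np.round(c['T_tool_cam'],3),np.round(c['mtx']),c['k1'])
E
```

```text
[[-0.92   0.393 -0.   ]
 [ 0.393  0.92  -0.   ]
 [-0.    -0.    -1.   ]]
[[-1.00000e-03 -9.53000e-01 -3.04000e-01  7.83090e+01]
 [ 1.00000e+00 -1.00000e-03  0.00000e+00 -7.32000e-01]
 [-0.00000e+00 -3.04000e-01  9.53000e-01 -1.42702e+02]
 [ 0.00000e+00  0.00000e+00  0.00000e+00  1.00000e+00]] [[308.   0. 257.]
 [  0. 308. 194.]
 [  0.   0.   1.]] -0.05476875609708812
```

```bash
cat >> h.py <<'E'
def plan(wps,step=45,rstep=0.12,nd=2):
    """wps: list of (world pos, world R); prints rows"""
    s=telemetry.sense(); p=np.array(s['tool_pos']);Rm=q2R(s['eef_rot']);rows=[]
    for P,Q in wps:
        P=np.array(P,float)
        w=R.from_matrix(Rm.T@Q).as_rotvec()
        n=max(1,int(np.ceil(max(np.linalg.norm(P-p)/step,np.linalg.norm(w)/rstep))))
        dw=np.round(w/n,3); p0=p.copy()
        for i in range(n):
            d=np.round(Rm.T@(p0+(P-p0)*(i+1)/n-p)/10,nd)
            rows.append([d.tolist(),dw.tolist()]); p=p+Rm@d*10; Rm=Rm@R.from_rotvec(dw).as_matrix()
    for k in range(0,len(rows),12): print(len(rows[k:k+12]),str(rows[k:k+12]).replace(' ',''))
    print('end',p.round(1))
def down(az,lean=0):
    # tool x at world azimuth az, z down; lean: hand leans out along tool x (fingers point back along -x)
    x=np.array([np.cos(az),np.sin(az),0]);z=np.array([0,0,-1.]);y=np.cross(z,x)
    M=np.stack([x,y,z],1)
    return M@R.from_rotvec([0,-lean,0]).as_matrix()
E
python3 - <<'E'
from h import *
D=down(np.radians(96))
s=telemetry.sense();a=q2R(s['eef_rot'])
mid=down(np.radians(125))
plan([((450,330,270),mid),((500,0,270),D),((425,-280,230),D)])
print(down(np.pi/2,0.7)[:,2])
E
```

```text
12 [[[-3.55,-2.12,-0.48],[-0.0,0.0,0.07]],[[-3.69,-1.87,-0.49],[-0.0,0.0,0.07]],[[-3.82,-1.6,-0.48],[-0.0,0.0,0.07]],[[-3.91,-1.34,-0.48],[-0.0,0.0,0.07]],[[-4.0,-1.05,-0.49],[-0.0,0.0,0.07]],[[-4.06,-0.78,-0.48],[-0.0,0.0,0.07]],[[-4.11,-0.49,-0.48],[-0.0,0.0,0.07]],[[-4.13,-0.2,-0.49],[-0.0,0.0,0.07]],[[-3.75,-1.84,0.0],[-0.0,0.0,0.063]],[[-3.85,-1.6,0.0],[-0.0,0.0,0.063]],[[-3.94,-1.35,0.0],[-0.0,0.0,0.063]],[[-4.03,-1.11,0.0],[-0.0,0.0,0.063]]]
11 [[[-4.08,-0.84,0.0],[-0.0,0.0,0.063]],[[-4.13,-0.59,0.0],[-0.0,0.0,0.063]],[[-4.16,-0.33,0.0],[-0.0,0.0,0.063]],[[-4.18,-0.06,0.0],[-0.0,0.0,0.063]],[[-3.87,-1.48,0.57],[0.0,0.0,-0.0]],[[-3.87,-1.47,0.57],[0.0,0.0,-0.0]],[[-3.86,-1.48,0.58],[0.0,0.0,-0.0]],[[-3.87,-1.48,0.57],[0.0,0.0,-0.0]],[[-3.87,-1.47,0.57],[0.0,0.0,-0.0]],[[-3.87,-1.48,0.57],[0.0,0.0,-0.0]],[[-3.87,-1.48,0.57],[0.0,0.0,-0.0]]]
end [ 425. -280.  230.]
[-3.94469564e-17 -6.44217687e-01 -7.64842187e-01]
```

>>> drive_tool:
  plan:
    - [[-3.5,-2.1,-0.5],[0,0,0.07]]
    - [[-3.7,-1.9,-0.5],[0,0,0.07]]
    - [[-3.8,-1.6,-0.5],[0,0,0.07]]
    - [[-3.9,-1.3,-0.5],[0,0,0.07]]
    - [[-4.0,-1.1,-0.5],[0,0,0.07]]
    - [[-4.1,-0.8,-0.5],[0,0,0.07]]
    - [[-4.1,-0.5,-0.5],[0,0,0.07]]
    - [[-4.1,-0.2,-0.5],[0,0,0.07]]
    - [[-3.8,-1.8,0],[0,0,0.063]]
    - [[-3.8,-1.6,0],[0,0,0.063]]
    - [[-3.9,-1.4,0],[0,0,0.063]]
    - [[-4.0,-1.1,0],[0,0,0.063]]
  jaw: 1

```text
t: 2.85
tool_pos: [473.7, 164.0, 271.5]
eef_rot: [-0.0, 0.572, 0.82, 0.0]
contact_force: [0.8, 0.2, 0.2]
opening: 1.0
finger_force: 0.0
```

>>> drive_tool:
  plan:
    - [[-4.1,-0.8,0],[0,0,0.063]]
    - [[-4.1,-0.6,0],[0,0,0.063]]
    - [[-4.2,-0.3,0],[0,0,0.063]]
    - [[-4.2,-0.1,0],[0,0,0.063]]
    - [[-3.9,-1.5,0.6],[0,0,0]]
    - [[-3.9,-1.5,0.6],[0,0,0]]
    - [[-3.9,-1.5,0.6],[0,0,0]]
    - [[-3.9,-1.5,0.6],[0,0,0]]
    - [[-3.9,-1.5,0.6],[0,0,0]]
    - [[-3.8,-1.5,0.5],[0,0,0]]
    - [[-3.8,-1.4,0.5],[0,0,0]]

```text
t: 3.95
tool_pos: [422.7, -281.5, 231.5]
eef_rot: [0.0, 0.67, 0.743, 0.001]
contact_force: [2.2, 0.9, -0.3]
opening: 1.001
finger_force: 0.0
```

```bash
python3 - <<'E'
from h import *
c=cam('wrist'); save(c,'w1.png')
r=nets.cut_out('wrist','adapter')
for q in r[:2]:
    cnt=max(cv2.findContours(q['region'].astype('uint8'),0,1)[0],key=cv2.contourArea)
    hull=cv2.convexHull(cnt)[:,0]
    P=np.array([atz(c,(v,u),26)[:2] for u,v in hull],np.float32)
    print(q['p'],cv2.minAreaRect(P), hull.mean(0))
print(nets.landmark_of('wrist','adapter')[:1],telemetry.sense()['tool_pos'])
l=nets.landmark_of('wrist','adapter'); print(atz(c,l[0]['point'],0))
E
```

```text
[{'point': [155.8, 250.3], 'p': 0.81}] [ 422.01167619 -282.58388905  231.35017377]
[ 412.60761561 -274.79849192    0.        ]
```

View pics/w1.png

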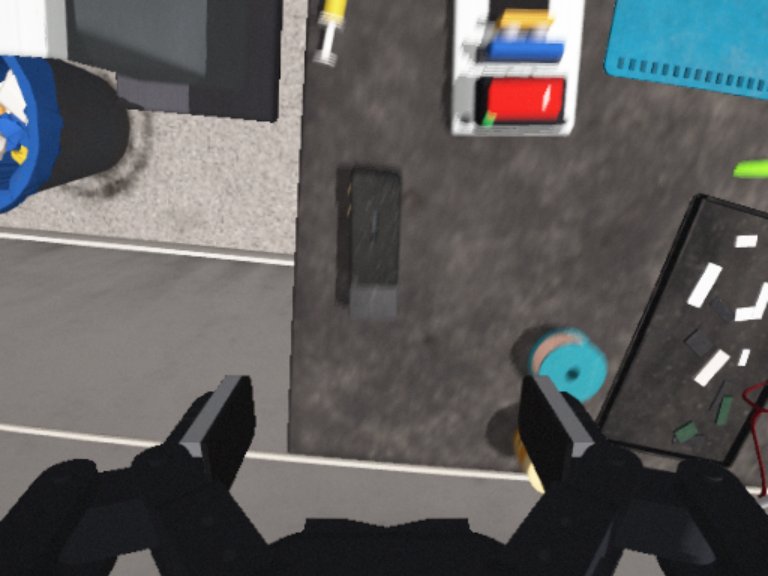

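```bash
python3 - <<'E'
from h import *
c=cam('wrist')
for u,v in [(353,170),(401,170),(397,317),(350,317)]: print(atz(c,(v/1.5,u/1.5),26).round(1),atz(c,(v/1.5,u/1.5),0).round(1))
L={}
for k,z in dict(stop=26,rocker_far=45,nest=12).items():
    l=nets.landmark_of('wrist',k)
    if l: print(k,l[0],atz(c,l[0]['point'],z).round(1))
E
```

```text
[ 392.  -223.7   26. ] [ 390.3 -225.2    0. ]
[ 427.  -220.3   26. ] [ 427.9 -221.5    0. ]
[ 436.3 -334.8   26. ] [ 437.9 -344.6    0. ]
[ 398.6 -338.5   26. ] [ 397.5 -348.6    0. ]
stop {'point': [11.0, 346.3], 'p': 0.88} [ 495.9 -110.3   26. ]
```

```bash
python3 - <<'E'
from h import *
D=down(np.radians(94)); plan([((413,-279.5,60),D),((413,-279.5,4),D)],step=30)
E
```

```text
8 [[[0.01,-0.19,2.86],[0.0,-0.0,0.006]],[[0.0,-0.18,2.85],[0.0,-0.0,0.006]],[[0.0,-0.19,2.86],[0.0,-0.0,0.006]],[[0.01,-0.19,2.86],[0.0,-0.0,0.006]],[[-0.0,-0.18,2.86],[0.0,-0.0,0.006]],[[-0.0,-0.19,2.85],[0.0,-0.0,0.006]],[[-0.0,-0.0,2.8],[0.0,-0.0,-0.0]],[[-0.0,-0.0,2.8],[0.0,-0.0,-0.0]]]
end [ 413.  -279.5    4. ]
```

>>> drive_tool:
  plan:
    - [[0,-0.2,2.9],[0,0,0.006]]
    - [[0,-0.2,2.9],[0,0,0.006]]
    - [[0,-0.2,2.8],[0,0,0.006]]
    - [[0,-0.2,2.8],[0,0,0.006]]
    - [[0,-0.1,2.8],[0,0,0.006]]
    - [[0,-0.2,2.9],[0,0,0.006]]
    - [[0,0,2.8],[0,0,0]]
    - [[0,0,1.4],[0,0,0]]
    - [[0,0,1.4],[0,0,0]]
    - [[0,0,0],[0,0,0]]

```text
t: 5.35
tool_pos: [412.2, -280.3, 3.4]
eef_rot: [-0.001, 0.683, 0.731, -0.0]
contact_force: [-0.2, -0.2, 0.8]
opening: 1.003
finger_force: 0.0
```

>>> drive_tool:
  plan:
    - [[0,0,0],[0,0,0]]
    - [[0,0,0],[0,0,0]]
    - [[0,0,0],[0,0,0]]
    - [[0,0,0],[0,0,0]]
    - [[0,0,0],[0,0,0]]
    - [[0,0,0],[0,0,0]]
    - [[0,0,0],[0,0,0]]
  jaw: -1
  force: 40

```text
t: 6.05
tool_pos: [413.3, -281.2, 5.3]
eef_rot: [0.001, 0.683, 0.73, 0.001]
contact_force: [-0.5, 1.1, 7.6]
opening: 0.453
finger_force: 40.2
```

```bash
python3 - <<'E'
from h import *
D=down(np.radians(96)); plan([((413,-281,100),down(np.radians(94))),((475,-130,220),D)],step=40)
E
```

```text
9 [[[0.01,-0.0,-3.16],[0.001,0.0,-0.001]],[[0.0,-0.01,-3.15],[0.001,0.0,-0.001]],[[0.01,-0.01,-3.16],[0.001,0.0,-0.001]],[[2.44,1.2,-2.0],[-0.0,0.0,-0.006]],[[2.43,1.22,-2.0],[-0.0,0.0,-0.006]],[[2.42,1.24,-2.0],[-0.0,0.0,-0.006]],[[2.42,1.24,-2.01],[-0.0,0.0,-0.006]],[[2.4,1.27,-2.0],[-0.0,0.0,-0.006]],[[2.41,1.27,-2.0],[-0.0,0.0,-0.006]]]
end [ 475. -130.  220.]
```

>>> drive_tool:
  plan:
    - [[0,0,-2],[0,0,0]]
    - [[0,0,-3.5],[0,0,0]]
    - [[0,0,-4],[0,0,0]]
    - [[2.4,1.2,-2],[0,0,-0.006]]
    - [[2.4,1.2,-2],[0,0,-0.006]]
    - [[2.4,1.2,-2],[0,0,-0.006]]
    - [[2.4,1.2,-2],[0,0,-0.006]]
    - [[2.4,1.3,-2],[0,0,-0.006]]
    - [[2.4,1.3,-2],[0,0,-0.006]]
    - [[0,0,0],[0,0,0]]
    - [[0,0,0],[0,0,0]]

```text
t: 7.15
tool_pos: [474.6, -131.2, 219.6]
eef_rot: [0.0, 0.669, 0.743, 0.0]
contact_force: [-0.6, -0.4, -0.9]
opening: 0.457
finger_force: 41.4
```

```bash
python3 - <<'E'
from h import *
c=cam('wrist'); save(c,'w2.png')
for k,z in dict(stop=26,rocker_far=45,nest=12,jaw=12,pivot=55,lever_knob=56,jig=0,guard_edge=188,adapter=200).items():
    l=nets.landmark_of('wrist',k)
    if l: print(k,np.round(l[0]['point']),round(l[0]['p'],2),atz(c,l[0]['point'],z).round(1))
print(telemetry.sense())
E
```

```text
nest [ 92. 280.] 0.82 [490.2 -46.3  12. ]
jaw [ 29. 284.] 0.72 [486.2  16.1  12. ]
jig [ 88. 280.] 0.6 [489.8 -42.7   0. ]
adapter [122. 172.] 0.7 [423.2 -70.9 200. ]
{'t': 7.65, 'qpos': array([-0.62686407, -0.01529455,  0.81358729,  1.88736856,  0.01183486,
        1.26501483,  0.28556287]), 'qd': array([-0.00292963, -0.00172058, -0.00117964, -0.00104535,  0.00088245,
       -0.00115276,  0.00074811]), 'joint_efforts': array([ 7.17074191e-02, -2.47577083e+01, -4.13267473e-01, -4.02418828e+01,
        2.05691153e-02,  7.02282254e-03,  2.09483886e-03]), 'tool_pos': array([ 474.30692045, -131.6156952 ,  219.19258381]), 'eef_rot': array([-6.84710683e-05,  6.69968383e-01,  7.42389615e-01, -1.41672652e-04]), 'contact_force': array([-0.65225852,  1.07240041, -0.95183337]), 'ft_torque': array([-0.00288271, -0.00402391, -0.02297186]), 'finger_force': 41.3695102930069, 'opening': 0.4587675324515711}
```

View pics/w2.png

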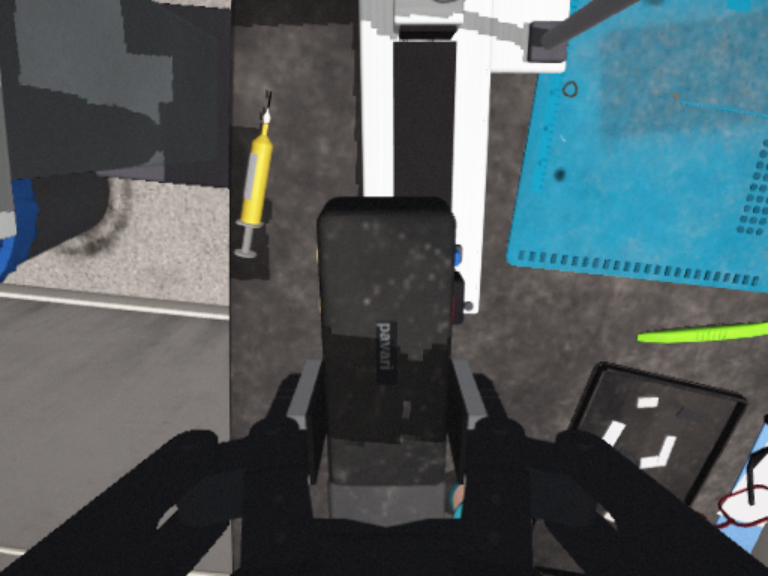

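```bash
python3 - <<'E'
from h import *
c=cam('wrist')
f=lambda u,v,z=12: atz(c,(v/1.5,u/1.5),z)[:2]
for a,b in [((394,42),(393,197)),((456,42),(452,197)),((490,75),(478,300)),((361,50),(362,197))]:
    A,B=f(*a),f(*b); d=A-B; print(A.round(1),B.round(1),'yaw',np.arctan2(-d[0],d[1]).round(3))
print('adapter: ',[atz(c,(v/1.5,u/1.5),219+22).round(1) for u,v in [(327,212),(451,212)]])
E
```

```text
[463.9  13.9] [474.4 -91.5] yaw 0.099
[506.4  18.5] [518.3 -86.9] yaw 0.113
[533.   0.] [ 550.7 -165.4] yaw 0.107
[441.8   6.6] [451.3 -93.8] yaw 0.095
adapter:  [array([452. , -72.9, 241. ]), array([484.2, -69.6, 241. ])]
```

```bash
python3 - <<'E'
from h import *
o=[]
for n in('side','scene'):
    c=cam(n); p=proj(c,[474,-131,330])[0]; u,v=[int(x) for x in p]; print(n,p,proj(c,[466,-54,362]),proj(c,[474,-131,219]))
    a=c['image'][max(0,v-50):v+50,max(0,u-50):u+50,::-1]; o.append(cv2.resize(a,(400,400),interpolation=cv2.INTER_CUBIC))
cv2.imwrite('pics/s1.png',np.hstack(o))
E
```

```text
side [280.14349943 134.12629136] [[271.51013407 133.56584299]] [[279.75956792 158.21269469]]
scene [287.34965144 189.61428362] [[265.1543479  172.04954459]] [[284.5737495  206.43794544]]
```

View pics/s1.png

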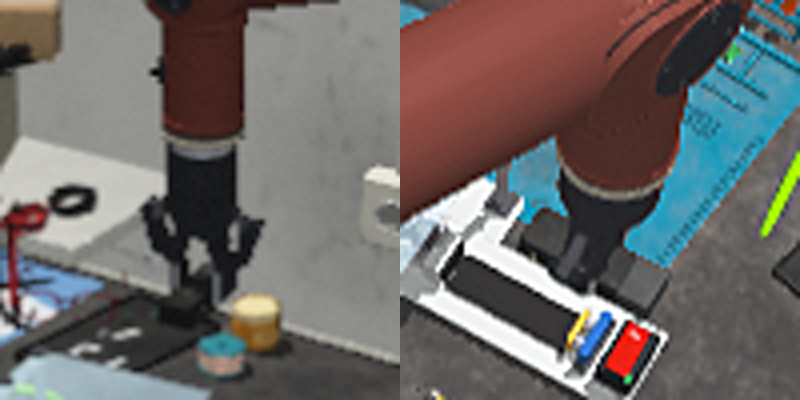

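```bash
python3 - <<'E'
from h import *
D=down(np.radians(96)); plan([((491,-48.5,160),D),((491,-48.5,75),D)],step=40)
E
```

```text
6 [[[2.69,0.83,1.98],[-0.0,0.0,-0.001]],[[2.69,0.84,1.97],[-0.0,0.0,-0.001]],[[2.69,0.84,1.98],[-0.0,0.0,-0.001]],[[0.0,0.0,2.83],[-0.0,0.0,0.0]],[[0.0,0.0,2.83],[-0.0,0.0,0.0]],[[0.01,0.0,2.84],[-0.0,0.0,0.0]]]
end [491.  -48.5  75. ]
```

>>> drive_tool:
  plan:
    - [[2.7,0.8,2],[0,0,0]]
    - [[2.7,0.8,2],[0,0,0]]
    - [[2.7,0.9,2],[0,0,-0.002]]
    - [[0,0,2.8],[0,0,0]]
    - [[0,0,2.8],[0,0,0]]
    - [[0,0,2.8],[0,0,0]]
    - [[0,0,0],[0,0,0]]
    - [[0,0,0],[0,0,0]]

```text
t: 8.6
tool_pos: [491.0, -48.5, 75.7]
eef_rot: [-0.0, 0.669, 0.743, -0.001]
contact_force: [0.0, 0.2, -0.6]
opening: 0.46
finger_force: 41.2
```

```bash
python3 - <<'E'
from h import *
s=telemetry.sense();print(s['tool_pos'],s['contact_force'])
c=cam('wrist'); save(c,'w3.png')
for k,z in dict(jaw=12,pivot=55,lever_knob=56,guard_edge=188,rocker_far=45).items():
  for n in ('wrist',):
    l=nets.landmark_of(n,k)
    if l: print(k,np.round(l[0]['point']),round(l[0]['p'],2),atz(c,l[0]['point'],z).round(1))
E
```

```text
[490.99503543 -48.49401126  75.74541412] [ 0.03460769  0.16662136 -0.58778453]
```

View pics/w3.png

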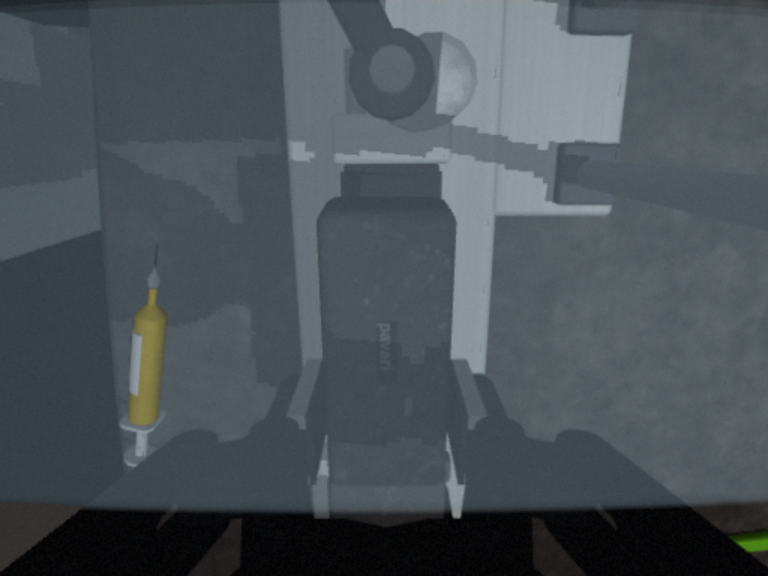

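```bash
python3 - <<'E'
from h import *
c=cam('wrist')
f=lambda u,v,z: atz(c,(v/1.5,u/1.5),z)
ex=np.array([.9945,.105,0]);ey=np.array([-.105,.9945,0])
for n,u,v,z in [('jawback',392,163,43),('pivot',392,70,62),('barL',330,2,60),('barR',386,2,60),('plateR',497,212,12),('plateL',286,212,12),('plateR2',487,370,12),('plateL2',302,370,12)]:
    P=f(u,v,z); print(n,P.round(1),(P@ex).round(1),(P@ey).round(1))
E
```

```text
jawback [485.7  22.6  43. ] 485.4 -28.5
pivot [482.3  51.5  62. ] 485.1 0.6
barL [461.3  69.4  60. ] 466.0 20.5
barR [478.4  71.1  60. ] 483.2 20.5
plateR [535.3   5.5  12. ] 532.9 -50.8
plateL [441.3  -4.4  12. ] 438.5 -50.7
plateR2 [544.2 -72.5  12. ] 533.5 -129.3
plateL2 [452.3 -82.   12. ] 441.2 -129.1
```

>>> drive_tool:
  plan:
    - [[0.1,0.2,1.0],[0,0,0]]
    - [[0,0,1.5],[0,0,0]]
    - [[0,0,1.5],[0,0,0]]
    - [[0,0,1.0],[0,0,0]]
    - [[0,0,0.5],[0,0,0]]
    - [[0,0,0.2],[0,0,0]]
    - [[0,0,0],[0,0,0]]
    - [[0,0,0],[0,0,0]]

```text
t: 9.75
tool_pos: [493.3, -47.1, 18.7]
eef_rot: [0.0, 0.669, 0.743, 0.0]
contact_force: [0.3, 0.4, -0.9]
opening: 0.459
finger_force: 41.3
```

>>> drive_tool:
  plan:
    - [[0,0,0.1],[0,0,0]]
    - [[0,0,0],[0,0,0]]

```text
t: 9.95
tool_pos: [493.1, -47.0, 17.6]
eef_rot: [0.0, 0.669, 0.743, 0.0]
contact_force: [0.0, 0.2, -2.0]
opening: 0.458
finger_force: 41.3
```

>>> drive_tool:
  plan:
    - [[0,0,0],[0,0,0]]
    - [[0,0,0],[0,0,0]]
    - [[0,0,0],[0,0,0]]
    - [[0,0,0],[0,0,0]]
    - [[0,0,0],[0,0,0]]
    - [[0,0,0],[0,0,0]]
  jaw: 0.6

```text
t: 10.55
tool_pos: [492.9, -47.1, 17.3]
eef_rot: [0.0, 0.669, 0.743, -0.0]
contact_force: [-0.2, -0.1, -0.3]
opening: 0.799
finger_force: 0.0
```

>>> drive_tool:
  plan:
    - [[0,0,-2],[0,0,0]]
    - [[0,0,-4],[0,0,0]]
    - [[0,0,-4.5],[0,0,0]]
    - [[0,0,-4.5],[0,0,0]]
    - [[0,0,-4.5],[0,0,0]]
    - [[-4,0,-1],[0,0,0]]
    - [[-4,0,0],[0,0,0]]
    - [[-2,0,0],[0,0,0]]
    - [[0,0,0],[0,0,0]]

```text
t: 11.45
tool_pos: [502.9, -149.9, 222.6]
eef_rot: [0.001, 0.671, 0.742, -0.0]
contact_force: [0.7, -0.2, -0.2]
opening: 0.802
finger_force: 0.0
```

```bash
python3 - <<'E'
from h import *
s=telemetry.sense();print(s['tool_pos'],s['contact_force'])
c=cam('wrist'); save(c,'w4.png')
for k,z in dict(adapter=12,stop=26,jaw=12,pivot=55,lever_knob=56,guard_edge=188,rocker_far=45).items():
    l=nets.landmark_of('wrist',k)
    if l: print(k,np.round(l[0]['point']),round(l[0]['p'],2),atz(c,l[0]['point'],z).round(1))
E
```

```text
[ 502.94745271 -149.93638239  222.63210433] [ 0.66699178 -0.22117928 -0.20135479]
adapter [ 66. 257.] 0.81 [491.2 -42.   12. ]
stop [132. 258.] 0.93 [ 498.4 -109.8   26. ]
jaw [  4. 258.] 0.67 [486.2  17.9  12. ]
pivot [  3. 259.] 0.75 [487.9   8.   55. ]
lever_knob [  5. 256.] 0.69 [485.5   6.1  56. ]
rocker_far [185. 270.] 0.86 [ 516.6 -163.3   45. ]
```

View pics/w4.png

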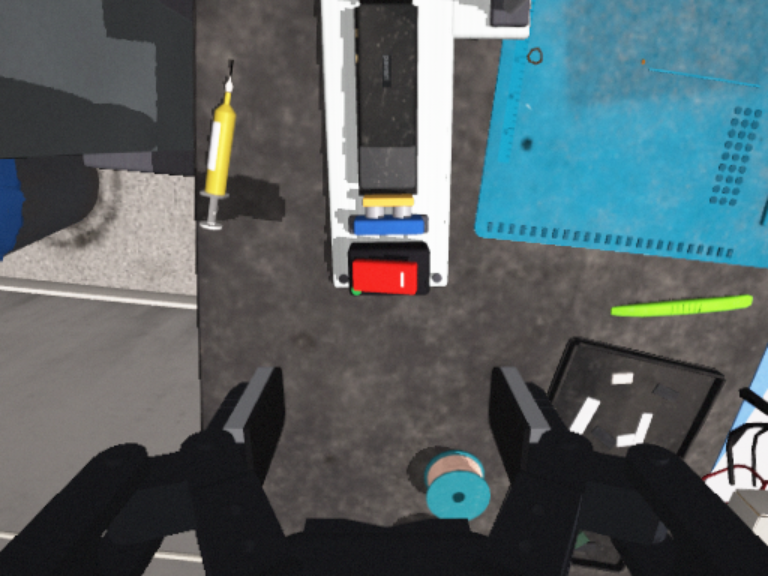

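```bash
python3 - <<'E'
from h import *
plan([((470,60,275),down(np.radians(98))),((400,260,230),down(np.radians(105),.7)),((400,250,150),down(np.radians(105),.75))],step=45,nd=1)
E
```

```text
12 [[[4.2,-0.2,-1.1],[-0.0,-0.0,-0.007]],[[4.1,-0.2,-1.0],[-0.0,-0.0,-0.007]],[[4.2,-0.2,-1.1],[-0.0,-0.0,-0.007]],[[4.1,-0.1,-1.0],[-0.0,-0.0,-0.007]],[[4.2,-0.2,-1.1],[-0.0,-0.0,-0.007]],[[3.5,-0.7,0.8],[-0.007,-0.117,-0.019]],[[3.5,-0.6,0.3],[-0.007,-0.117,-0.019]],[[3.6,-0.5,-0.1],[-0.007,-0.117,-0.019]],[[3.5,-0.5,-0.5],[-0.007,-0.117,-0.019]],[[3.5,-0.4,-0.9],[-0.007,-0.117,-0.019]],[[3.3,-0.4,-1.3],[-0.007,-0.117,-0.019]],[[2.2,-0.1,3.4],[-0.0,-0.024,-0.001]]]
1 [[[2.4,-0.1,3.3],[-0.0,-0.024,-0.001]]]
end [400.1 250.2 149.4]
```

>>> drive_tool:
  plan:
    - [[4.2,-0.2,-1.1],[0,0,-0.007]]
    - [[4.1,-0.2,-1.0],[0,0,-0.007]]
    - [[4.2,-0.2,-1.1],[0,0,-0.007]]
    - [[4.1,-0.1,-1.0],[0,0,-0.007]]
    - [[4.2,-0.2,-1.1],[0,0,-0.007]]
    - [[3.5,-0.7,0.8],[-0.007,-0.117,-0.019]]
    - [[3.5,-0.6,0.3],[-0.007,-0.117,-0.019]]
    - [[3.6,-0.5,-0.1],[-0.007,-0.117,-0.019]]
    - [[3.5,-0.5,-0.5],[-0.007,-0.117,-0.019]]
    - [[3.5,-0.4,-0.9],[-0.007,-0.117,-0.019]]
    - [[3.3,-0.4,-1.3],[-0.007,-0.117,-0.019]]
    - [[0,0,0],[0,0,0]]
  jaw: -1
  force: 80

```text
t: 13.05
tool_pos: [395.5, 265.5, 224.7]
eef_rot: [0.275, 0.565, 0.748, -0.213]
contact_force: [-0.3, 0.1, 0.2]
opening: 0.003
finger_force: 0.0
```

>>> drive_tool:
  plan:
    - [[2.2,-0.1,3.4],[0,-0.024,0]]
    - [[2.4,-0.1,3.3],[0,-0.024,0]]
    - [[0,0,0],[0,0,0]]
    - [[0,0,0],[0,0,0]]

```text
t: 13.45
tool_pos: [400.6, 249.4, 150.2]
eef_rot: [0.291, 0.567, 0.737, -0.224]
contact_force: [1.0, 0.9, 0.2]
opening: 0.004
finger_force: 0.0
```

```bash
python3 - <<'E'
from h import *
s=telemetry.sense();print(s['tool_pos'],s['contact_force'],s['qpos'].round(2),s['opening'],q2R(s['eef_rot']).round(2))
c=cam('wrist'); save(c,'w5.png')
for k,z in dict(adapter=12,jaw=12,pivot=55,lever_knob=56,guard_edge=188).items():
    l=nets.landmark_of('wrist',k)
    if l: print(k,np.round(l[0]['point']),round(l[0]['p'],2),atz(c,l[0]['point'],z).round(1))
E
```

```text
[400.61162839 249.37890383 150.15010564] [0.99610814 0.89434088 0.21067954] [-1.22  0.38  0.22  1.81  0.45  1.52 -0.89] 0.0037057111774297393 [[-0.19  0.97  0.17]
 [ 0.71  0.26 -0.66]
 [-0.68 -0.   -0.73]]
adapter [230. 267.] 0.57 [492.1 -38.7  12. ]
jaw [213. 273.] 0.64 [481.8  24.4  12. ]
pivot [232. 279.] 0.7 [477.1  59.8  55. ]
lever_knob [205. 252.] 0.59 [427.3 123.9  56. ]
```

View pics/w5.png

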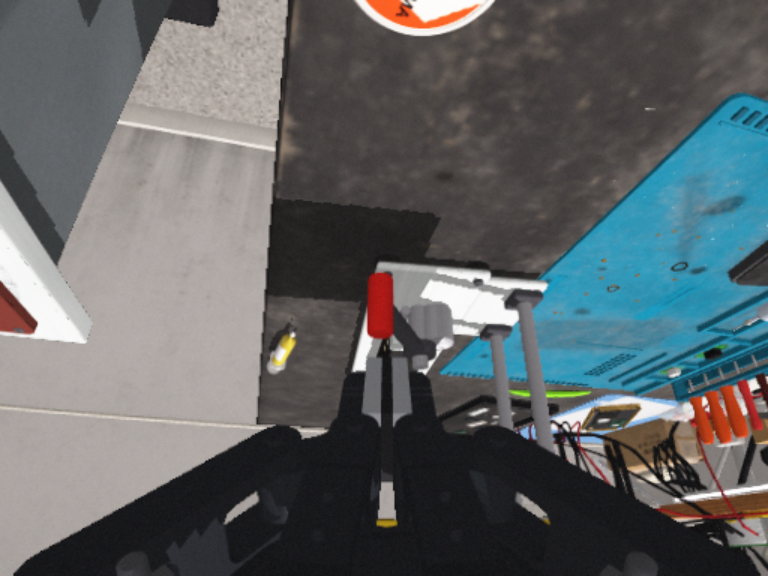

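```bash
python3 - <<'E'
from h import *
c=cam('wrist')
im=c['image'].astype(int); m=((im[...,0]>150)&(im[...,1]<70)&(im[...,2]<70)).astype('uint8')
m[:, :200]=0; m[:,300:]=0
n,lab,st,ce=cv2.connectedComponentsWithStats(m); i=1+np.argmax(st[1:,4]); print(st[i],ce[i])
ex=np.array([.9945,.105,0]);ey=np.array([-.105,.9945,0])
for nm,rc,z in [('mid',(ce[i][1],ce[i][0]),56),('bot',(st[i][1]+1,ce[i][0]),34),('top',(st[i][1]+st[i][3]-1,ce[i][0]),78)]:
    P=atz(c,rc,z); a,b=P@ex-485.2,P@ey+95.4; print(nm,P.round(1),a.round(1),b.round(1),'r',np.hypot(a,b-96).round(1),'cam',(np.arctan2(a,b-96)+.6).round(3))
P=[atz(c,(st[i][1]+st[i][3]/2,u),56)@ex for u in (st[i][0],st[i][0]+st[i][2])];print(P)
E
```

```text
[245 182  15  42 566] [252.07420495 202.64134276]
mid [426.4 129.7  56. ] -47.5 179.6 r 96.2 cam 0.083
bot [425.7 131.8  34. ] -48.0 181.8 r 98.3 cam 0.09
top [426.8 128.5  78. ] -47.2 178.4 r 95.0 cam 0.079
[np.float64(430.64393680560397), np.float64(445.7289923342717)]
```

```bash
cat >> h.py <<'E'
EX=np.array([.9945,.105,0]);EY=np.array([-.105,.9945,0]);O=485.2*EX-95.4*EY
def pose(cam,psi,gap,dl=-5,z=60,lean=.75):
    f=cam-.6; K=O+95*np.sin(f)*EX+(96+95*np.cos(f))*EY
    l=np.sin(psi)*EX+np.cos(psi)*EY; n=np.cos(psi)*EX-np.sin(psi)*EY
    return K+dl*l-gap*n+np.array([0,0,z]), down(np.arctan2(l[1],l[0]),lean)
def unpose():
    """cam-frame reading: TCP in jig frame, force along tool y"""
    s=telemetry.sense();d=np.array(s['tool_pos'])-O
    return (d@EX).round(1),(d@EY).round(1),np.round(s['tool_pos'][2],1),(q2R(s['eef_rot']).T@np.array(s['contact_force'])).round(2)
E
python3 - <<'E'
from h import *
P,Q=pose(.085,-.25,35)
plan([(P-90*Q[:,2],Q),(P,Q)],step=45,nd=1)
E
```

```text
5 [[[-1.8,-2.3,3.3],[-0.032,-0.0,-0.036]],[[-1.6,-2.4,3.2],[-0.032,-0.0,-0.036]],[[-0.0,-0.0,3.0],[-0.0,-0.0,0.0]],[[-0.0,-0.0,3.0],[-0.0,-0.0,0.0]],[[-0.1,-0.0,3.0],[-0.0,-0.0,0.0]]]
end [396.6 112.1  60.7]
```

>>> drive_tool:
  plan:
    - [[-1.8,-2.3,3.3],[-0.032,0,-0.036]]
    - [[-1.6,-2.4,3.2],[-0.032,0,-0.036]]
    - [[0,0,3],[0,0,0]]
    - [[0,0,3],[0,0,0]]
    - [[-0.1,0,3],[0,0,0]]
    - [[0,0,0],[0,0,0]]
    - [[0,0,0],[0,0,0]]
    - [[0,0,0],[0,0,0]]

```text
t: 14.6
tool_pos: [396.6, 112.8, 60.6]
eef_rot: [0.3, 0.531, 0.764, -0.209]
contact_force: [-0.1, 0.5, -0.0]
opening: 0.002
finger_force: 0.0
```

```bash
python3 - <<'E'
from h import *
print(unpose(),telemetry.sense()['contact_force'])
c=cam('wrist'); save(c,'w6.png')
E
```

```text
(np.float64(-78.9), np.float64(165.9), np.float64(60.6), array([ 0.42,  0.14, -0.33])) [-0.05814739  0.54977062 -0.04668565]
```

View pics/w6.png

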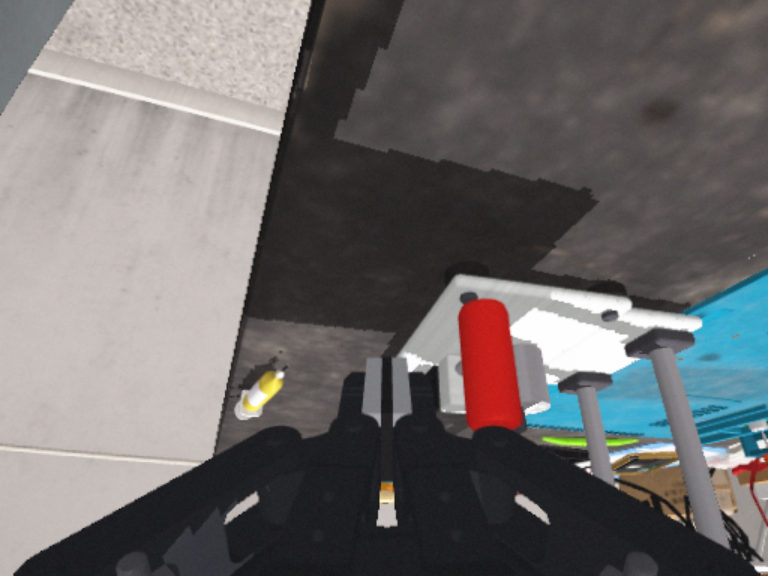

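>>> drive_tool:
  plan:
    - [[-0.3,0.3,-0.3],[0,0,0]]
    - [[0,0.4,0],[0,0,0]]
    - [[0,0.2,0],[0,0,0]]
    - [[0,0.2,0],[0,0,0]]
    - [[0,0,0],[0,0,0]]

```text
t: 15.15
tool_pos: [406.8, 115.3, 64.1]
eef_rot: [0.3, 0.531, 0.764, -0.21]
contact_force: [-0.5, 0.5, 0.6]
opening: 0.003
finger_force: 0.0
```

```bash
python3 -c "
from h import *
print(unpose())"
```

```text
(np.float64(-68.5), np.float64(167.3), np.float64(64.1), array([ 0.05, -0.28, -0.85]))
```

>>> drive_tool:
  plan:
    - [[0,0.2,0],[0,0,0]]
    - [[0,0.2,0],[0,0,0]]
    - [[0,0,0],[0,0,0]]

```text
t: 15.45
tool_pos: [409.1, 115.9, 63.9]
eef_rot: [0.3, 0.531, 0.764, -0.212]
contact_force: [-8.7, 0.2, 4.0]
opening: -0.003
finger_force: 3.6
```

>>> drive_tool:
  plan:
    - [[0,0.2,0],[0,0,0]]
    - [[0,0.2,0],[0,0,0]]
    - [[0,0,0],[0,0,0]]

```text
t: 15.75
tool_pos: [412.4, 118.0, 63.7]
eef_rot: [0.299, 0.531, 0.764, -0.211]
contact_force: [-12.0, 2.8, 4.9]
opening: -0.002
finger_force: 4.9
```

```bash
python3 -c "
from h import *
print(unpose())"
```

```text
(np.float64(-62.7), np.float64(169.5), np.float64(63.7), array([  1.7 , -10.31,  -8.2 ]))
```

```bash
cat >> h.py <<'E'
psi=lambda c: -.25+.43*(c-.127)
def arc(c0,c1,n,gap=21.5,dl=-6,z=63.7):
    cs=np.linspace(c0,c1,n+1); A=[pose(c,psi(c),gap,dl,z) for c in cs]; rows=[]
    for (p,Q),(p2,Q2) in zip(A,A[1:]):
        rows.append([(Q.T@(p2-p)/10).round(2).tolist(),R.from_matrix(Q.T@Q2).as_rotvec().round(3).tolist()])
    print(str(rows).replace(' ',''))
def est(gap=21.5):
    """solve cam from TCP using contact along tool y; tangential horizontal force"""
    from scipy.optimize import brentq
    s=telemetry.sense();p=np.array(s['tool_pos']);d=p-O;Q=q2R(s['eef_rot'])
    n=Q[:,1].copy();n[2]=0;n/=np.linalg.norm(n); n=np.array([n@EX,n@EY]); t=np.array([d@EX,d@EY])
    g=lambda c:(np.array([95*np.sin(c-.6),96+95*np.cos(c-.6)])-t)@n-gap
    c=brentq(g,-.3,1.9); f=c-.6
    F=np.array(s['contact_force']);F=np.array([F@EX,F@EY])
    K=np.array([95*np.sin(f),96+95*np.cos(f)]); r=t+n*(gap-9)-[0,96] # contact approx
    l=np.array([-n[1],n[0]])
    print('t %.2f cam %.3f Ft %.2f (r %.1f) Fn %.2f tau/95 %.2f dl %.1f z %.1f'%(s['t'],c,-F@[np.cos(f),-np.sin(f)],np.hypot(*r),-F@n,0.,(t-K)@l,p[2]),'yawerr %.3f'%(np.arctan2(l[0],l[1])-psi(c)))
E
python3 -c "
from h import *
est();arc(.127,.78,10)"
```

```text
t 15.75 cam 0.126 Ft 8.51 (r 91.8) Fn 10.29 tau/95 0.00 dl -5.9 z 63.7 yawerr 0.001
[[[0.13,0.59,-0.12],[0.019,0.0,0.021]],[[0.11,0.6,-0.11],[0.019,0.0,0.021]],[[0.1,0.6,-0.09],[0.019,-0.0,0.021]],[[0.08,0.6,-0.07],[0.019,0.0,0.021]],[[0.06,0.6,-0.06],[0.019,-0.0,0.021]],[[0.05,0.6,-0.04],[0.019,0.0,0.021]],[[0.03,0.6,-0.03],[0.019,0.0,0.021]],[[0.01,0.6,-0.01],[0.019,0.0,0.021]],[[-0.0,0.6,0.0],[0.019,0.0,0.021]],[[-0.02,0.6,0.02],[0.019,0.0,0.021]]]
```

>>> drive_tool:
  plan:
    - [[0.13,0.6,-0.12],[0.019,0,0.021]]
    - [[0.11,0.6,-0.11],[0.019,0,0.021]]
    - [[0.1,0.6,-0.09],[0.019,0,0.021]]
    - [[0.08,0.6,-0.07],[0.019,0,0.021]]
    - [[0.06,0.6,-0.06],[0.019,0,0.021]]

```text
t: 16.25
tool_pos: [439.0, 134.2, 63.5]
eef_rot: [0.284, 0.584, 0.724, -0.231]
contact_force: [-11.3, 4.7, 3.3]
opening: -0.0
finger_force: 5.1
```

```bash
python3 -c "
from h import *
est()"
```

```text
t 16.25 cam 0.455 Ft 9.78 (r 90.8) Fn 10.05 tau/95 0.00 dl -5.0 z 63.5 yawerr 0.002
```

>>> drive_tool:
  plan:
    - [[0.05,0.6,-0.04],[0.019,0,0.021]]
    - [[0.03,0.6,-0.03],[0.019,0,0.021]]
    - [[0.01,0.6,-0.01],[0.019,0,0.021]]
    - [[0,0.6,0],[0.019,0,0.021]]

```text
t: 16.65
tool_pos: [462.7, 140.4, 63.4]
eef_rot: [0.271, 0.624, 0.69, -0.246]
contact_force: [-9.4, 8.8, 3.0]
opening: -0.003
finger_force: 4.6
```

```bash
python3 -c "
from h import *
est()
print(telemetry.sense()['contact_force'])"
```

```text
t 16.65 cam 0.718 Ft 9.54 (r 90.4) Fn 8.50 tau/95 0.00 dl -4.0 z 63.4 yawerr 0.001
[-9.42884105  8.83167204  3.01475247]
```

```bash
python3 -c "
from h import *
arc(.72,.81,3,dl=-4); arc(.81,1.29,16,dl=-4)"
```

```text
[[[-0.01,0.28,0.01],[0.009,0.0,0.009]],[[-0.01,0.28,0.01],[0.009,0.0,0.009]],[[-0.01,0.28,0.01],[0.009,0.0,0.009]]]
[[[-0.02,0.28,0.02],[0.009,0.0,0.009]],[[-0.02,0.27,0.02],[0.009,-0.0,0.009]],[[-0.02,0.27,0.02],[0.009,0.0,0.009]],[[-0.03,0.27,0.03],[0.009,0.0,0.009]],[[-0.03,0.27,0.03],[0.009,0.0,0.009]],[[-0.03,0.27,0.03],[0.009,0.0,0.009]],[[-0.04,0.27,0.04],[0.009,0.0,0.009]],[[-0.04,0.27,0.04],[0.009,0.0,0.009]],[[-0.04,0.27,0.04],[0.009,0.0,0.009]],[[-0.05,0.26,0.04],[0.009,0.0,0.009]],[[-0.05,0.26,0.05],[0.009,0.0,0.009]],[[-0.05,0.26,0.05],[0.009,-0.0,0.009]],[[-0.06,0.26,0.05],[0.009,0.0,0.009]],[[-0.06,0.26,0.06],[0.009,0.0,0.009]],[[-0.06,0.26,0.06],[0.009,-0.0,0.009]],[[-0.07,0.25,0.06],[0.009,0.0,0.009]]]
```

>>> drive_tool:
  plan:
    - [[-0.01,0.28,0.01],[0.009,0,0.009]]
    - [[-0.01,0.28,0.01],[0.009,0,0.009]]

```text
t: 16.85
tool_pos: [468.4, 140.5, 63.4]
eef_rot: [0.268, 0.633, 0.683, -0.249]
contact_force: [-9.4, 7.6, 4.0]
opening: 0.003
finger_force: 4.4
```

```bash
python3 -c "
from h import *
est()"
```

```text
t 16.85 cam 0.779 Ft 9.94 (r 89.9) Fn 8.81 tau/95 0.00 dl -4.1 z 63.4 yawerr -0.001
```

>>> drive_tool:
  plan:
    - [[-0.02,0.28,0.02],[0.009,0,0.009]]
    - [[-0.02,0.28,0.02],[0.009,0,0.009]]

```text
t: 17.05
tool_pos: [473.9, 140.5, 63.4]
eef_rot: [0.264, 0.641, 0.675, -0.253]
contact_force: [-9.0, 7.5, 2.3]
opening: 0.003
finger_force: 4.3
```

```bash
python3 -c "
from h import *
est()"
```

```text
t 17.05 cam 0.840 Ft 9.96 (r 89.7) Fn 8.66 tau/95 0.00 dl -4.1 z 63.4 yawerr -0.001
```

>>> drive_tool:
  plan:
    - [[-0.02,0.27,0.02],[0.009,0,0.009]]
    - [[-0.02,0.27,0.02],[0.009,0,0.009]]

```text
t: 17.25
tool_pos: [479.3, 140.4, 63.4]
eef_rot: [0.261, 0.649, 0.667, -0.256]
contact_force: [-9.8, 7.7, 2.8]
opening: 0.001
finger_force: 4.7
```

```bash
python3 -c "
from h import *
est()"
```

```text
t 17.25 cam 0.898 Ft 11.11 (r 89.6) Fn 9.63 tau/95 0.00 dl -3.9 z 63.4 yawerr -0.001
```

>>> drive_tool:
  plan:
    - [[-0.03,0.27,0.03],[0.009,0,0.009]]
    - [[-0.03,0.27,0.03],[0.009,0,0.009]]

```text
t: 17.45
tool_pos: [484.5, 140.0, 63.3]
eef_rot: [0.257, 0.658, 0.659, -0.26]
contact_force: [-10.1, 9.6, 4.8]
opening: -0.001
finger_force: 5.4
```

```bash
python3 -c "
from h import *
est()"
```

```text
t 17.45 cam 0.956 Ft 12.16 (r 89.6) Fn 10.11 tau/95 0.00 dl -3.6 z 63.3 yawerr -0.001
```

>>> drive_tool:
  plan:
    - [[-0.03,0.27,0.03],[0.009,0,0.009]]

```text
t: 17.55
tool_pos: [487.1, 139.6, 63.3]
eef_rot: [0.255, 0.662, 0.655, -0.262]
contact_force: [-10.2, 11.2, 5.2]
opening: -0.002
finger_force: 5.7
```

```bash
python3 -c "
from h import *
est()"
```

```text
t 17.55 cam 0.985 Ft 12.84 (r 89.6) Fn 10.30 tau/95 0.00 dl -3.5 z 63.3 yawerr -0.000
```

>>> drive_tool:
  plan:
    - [[-0.04,0.27,0.04],[0.009,0,0.009]]
    - [[-0.02,0.13,0.02],[0.004,0,0.005]]

```text
t: 17.75
tool_pos: [491.0, 138.8, 63.2]
eef_rot: [0.252, 0.668, 0.648, -0.264]
contact_force: [-11.5, 10.9, 5.9]
opening: 0.002
finger_force: 6.2
```

```bash
python3 -c "
from h import *
est()"
```

```text
t 17.75 cam 1.028 Ft 14.36 (r 89.3) Fn 11.84 tau/95 0.00 dl -3.6 z 63.2 yawerr 0.000
```

>>> drive_tool:
  plan:
    - [[-0.02,0.13,0.02],[0.004,0,0.005]]

```text
t: 17.85
tool_pos: [492.1, 138.6, 63.1]
eef_rot: [0.252, 0.67, 0.646, -0.265]
contact_force: [-12.4, 10.8, 4.5]
opening: 0.003
finger_force: 6.4
```

```bash
python3 -c "
from h import *
est()"
```

```text
t 17.85 cam 1.040 Ft 15.29 (r 89.4) Fn 12.84 tau/95 0.00 dl -3.5 z 63.1 yawerr 0.001
```

>>> drive_tool:
  plan:
    - [[-0.01,0.1,0.01],[0.003,0,0.004]]
    - [[0,0,0],[0,0,0]]

```text
t: 18.05
tool_pos: [493.1, 138.4, 63.1]
eef_rot: [0.251, 0.672, 0.644, -0.266]
contact_force: [-11.7, 11.0, 4.6]
opening: -0.004
finger_force: 6.0
```

```bash
python3 -c "
from h import *
est()"
```

```text
t 18.05 cam 1.051 Ft 14.73 (r 89.3) Fn 12.14 tau/95 0.00 dl -3.4 z 63.1 yawerr 0.001
```

>>> drive_tool:
  plan:
    - [[0,-0.3,0],[0,0,0]]
    - [[0,-0.6,0],[0,0,0]]
    - [[0,-0.6,0],[0,0,0]]
    - [[0,0,-2],[0,0,0]]
    - [[0,0,-4],[0,0,0]]
    - [[0,0,-4],[0,0,0]]
    - [[0,0,-2],[0,0,0]]
    - [[0,0,0],[0,0,0]]
    - [[0,0,0],[0,0,0]]
    - [[0,0,0],[0,0,0]]

```text
t: 19.05
tool_pos: [483.5, 216.2, 150.8]
eef_rot: [0.253, 0.672, 0.643, -0.267]
contact_force: [0.4, -0.6, 0.5]
opening: -0.001
finger_force: 0.0
```

```bash
python3 - <<'E'
from h import *
np.set_printoptions(precision=2,suppress=True)
c=cam('wrist')
im=c['image'].astype(int); m=((im[...,0]>150)&(im[...,1]<70)&(im[...,2]<70)).astype('uint8')
n,lab,st,ce=cv2.connectedComponentsWithStats(m)
for i in range(1,n):
    if st[i][4]>100:
        P=atz(c,ce[i][::-1],56)-O; a,b=P@EX,P@EY; print(st[i],a,b,np.hypot(a,b-96),np.arctan2(a,b-96)+.6)
D=down(np.radians(96)); s=telemetry.sense(); p=s['tool_pos']; Q0=q2R(s['eef_rot'])
print(p,s['contact_force'])
plan([(p+[0,15,130],Q0),((500,0,275),D),((518,-161.5,200),D),((518,-161.5,110),D)],step=48,rstep=.14,nd=1)
E
```

```text
[289 153  20  49 803] 41.00547835243668 178.63903673455317 92.25323651410275 1.060602877206714
[483.53 216.26 150.83] [-0.97  0.14 -0.93]
12 [[[-2.6,-0.0,-3.5],[0.0,0.0,0.0]],[[-2.6,-0.1,-3.5],[0.0,0.0,0.0]],[[-2.6,0.0,-3.5],[0.0,0.0,0.0]],[[-2.7,0.5,2.7],[-0.01,0.125,-0.024]],[[-3.1,0.3,2.3],[-0.01,0.125,-0.024]],[[-3.3,0.3,2.0],[-0.01,0.125,-0.024]],[[-3.6,0.1,1.5],[-0.01,0.125,-0.024]],[[-3.7,0.1,1.0],[-0.01,0.125,-0.024]],[[-3.8,-0.1,0.6],[-0.01,0.125,-0.024]],[[-4.1,0.0,1.9],[0.0,0.0,0.0]],[[-4.0,0.1,1.9],[0.0,0.0,0.0]],[[-4.1,-0.0,1.8],[0.0,0.0,0.0]]]
3 [[[-4.0,0.0,1.9],[0.0,0.0,0.0]],[[-0.0,0.0,4.5],[0.0,0.001,0.001]],[[-0.0,0.0,4.5],[0.0,0.001,0.001]]]
end [ 517.8 -161.1  110.3]
```

>>> drive_tool:
  plan:
    - [[-2.6,0,-3.5],[0,0,0]]
    - [[-2.6,0,-3.5],[0,0,0]]
    - [[-2.6,0,-3.5],[0,0,0]]
    - [[-2.7,0.5,2.7],[-0.01,0.125,-0.024]]
    - [[-3.1,0.3,2.3],[-0.01,0.125,-0.024]]
    - [[-3.3,0.3,2.0],[-0.01,0.125,-0.024]]
    - [[-3.6,0.1,1.5],[-0.01,0.125,-0.024]]
    - [[-3.7,0.1,1.0],[-0.01,0.125,-0.024]]
    - [[-3.8,-0.1,0.6],[-0.01,0.125,-0.024]]
    - [[-4.1,0,1.9],[0,0,0]]
    - [[-4.0,0.1,1.9],[0,0,0]]
    - [[-4.1,0,1.8],[0,0,0]]

```text
t: 20.3
tool_pos: [514.2, -122.1, 218.2]
eef_rot: [0.0, 0.669, 0.744, 0.001]
contact_force: [1.9, 1.6, -0.3]
opening: 0.0
finger_force: 0.0
```

>>> drive_tool:
  plan:
    - [[-4,0,1.9],[0,0,0]]
    - [[0,0,4.5],[0,0,0]]
    - [[0,0,3],[0,0,0]]
    - [[0,0,0],[0,0,0]]

```text
t: 20.7
tool_pos: [516.0, -159.6, 121.1]
eef_rot: [-0.003, 0.669, 0.743, -0.002]
contact_force: [-0.5, 0.3, 0.3]
opening: -0.0
finger_force: 0.0
```

```bash
python3 - <<'E'
from h import *
print(unpose(),telemetry.sense()['tool_pos'])
c=cam('wrist'); save(c,'w7.png')
for k,z in dict(stop=26,rocker_far=45).items():
    l=nets.landmark_of('wrist',k)
    if l: print(k,np.round(l[0]['point']),round(l[0]['p'],2),atz(c,l[0]['point'],z).round(1))
    for n in ('scene','side'):
        cc=cam(n); l=nets.landmark_of(n,k)
        if l: print(n,atz(cc,l[0]['point'],z).round(1),round(l[0]['p'],2))
E
```

```text
(np.float64(11.2), np.float64(-117.5), np.float64(121.1), array([ 0.4 , -0.46, -0.31])) [ 516.01871797 -159.5639721   121.11190164]
stop [132. 240.] 0.71 [ 495.7 -109.4   26. ]
scene [ 503.6 -118.1   26. ] 0.87
side [497.1 -91.4  26. ] 0.74
rocker_far [212. 258.] 0.65 [ 515.6 -166.    45. ]
scene [ 513.3 -156.    45. ] 0.4
side [ 544.  -192.7   45. ] 0.5
```

View pics/w7.png

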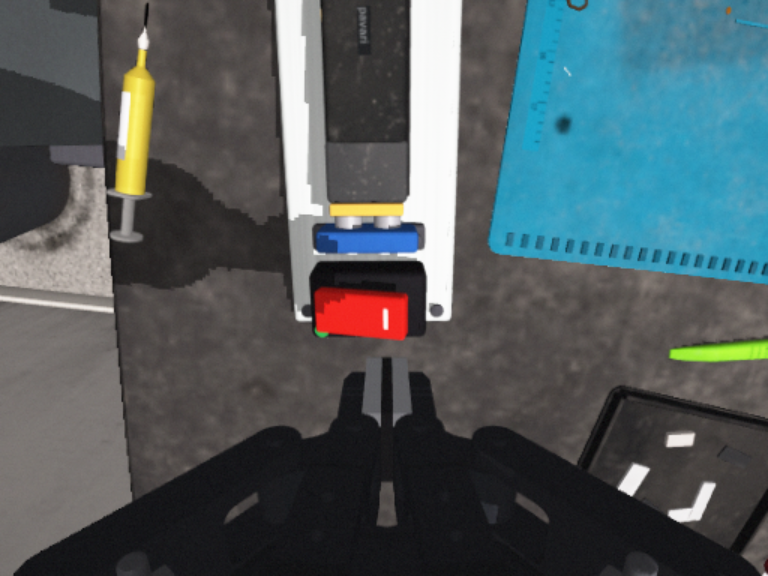

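>>> drive_tool:
  plan:
    - [[-0.3,0.2,2],[0,0,0]]
    - [[0,0,2],[0,0,0]]
    - [[0,0,1.5],[0,0,0]]
    - [[0,0,0.5],[0,0,0]]
    - [[0,0,0],[0,0,0]]

```text
t: 21.75
tool_pos: [521.9, -162.1, 65.0]
eef_rot: [0.0, 0.668, 0.744, 0.0]
contact_force: [-0.2, 0.1, 0.2]
opening: 0.001
finger_force: 0.0
```

>>> drive_tool:
  plan:
    - [[0,0,0.3],[0,0,0]]
    - [[0,0,0.3],[0,0,0]]
    - [[0,0,0],[0,0,0]]

```text
t: 22.05
tool_pos: [523.1, -162.2, 60.0]
eef_rot: [0.001, 0.668, 0.744, 0.001]
contact_force: [0.4, -0.3, 1.3]
opening: -0.002
finger_force: 0.9
```

>>> drive_tool:
  plan:
    - [[0,0,-0.4],[0,0,0]]
    - [[0,-0.5,0],[0,0,0]]
    - [[0,0,0],[0,0,0]]
    - [[0,0,0.4],[0,0,0]]
    - [[0,0,0.1],[0,0,0]]

```text
t: 22.55
tool_pos: [517.3, -162.5, 58.2]
eef_rot: [0.0, 0.668, 0.744, 0.001]
contact_force: [1.5, 0.6, 2.1]
opening: 0.001
finger_force: 1.0
```

>>> drive_tool:
  plan:
    - [[0,0,0.2],[0,0,0]]
    - [[0,0,0.1],[0,0,0]]
    - [[0,0,0],[0,0,0]]

```text
t: 22.85
tool_pos: [517.2, -162.6, 55.2]
eef_rot: [0.0, 0.668, 0.744, 0.001]
contact_force: [-0.0, 0.2, 0.1]
opening: -0.003
finger_force: 0.3
```

>>> drive_tool:
  plan:
    - [[0,0,0.2],[0,0,0]]
    - [[0,0,0.1],[0,0,0]]
    - [[0,0,0],[0,0,0]]

```text
t: 23.15
tool_pos: [519.8, -162.4, 53.8]
eef_rot: [0.002, 0.668, 0.744, 0.002]
contact_force: [4.7, 2.6, 8.4]
opening: -0.001
finger_force: 4.9
```

>>> drive_tool:
  plan:
    - [[0,0,-2],[0,0,0]]
    - [[0,0,-3],[0,0,0]]
    - [[0,0,-4],[0,0,0]]
    - [[0,0,-4],[0,0,0]]
    - [[-3,0,0],[0,0,0]]
    - [[0,0,0],[0,0,0]]

```text
t: 23.75
tool_pos: [520.2, -196.0, 183.7]
eef_rot: [0.002, 0.669, 0.743, 0.001]
contact_force: [0.0, -0.6, -0.5]
opening: 0.001
finger_force: 0.0
```

```bash
python3 - <<'E'
from h import *
print(telemetry.sense()['contact_force'])
c=cam('wrist'); save(c,'w8.png')
E
```

```text
[ 0.03819405 -0.64398907 -0.47917046]
```

View pics/w8.png

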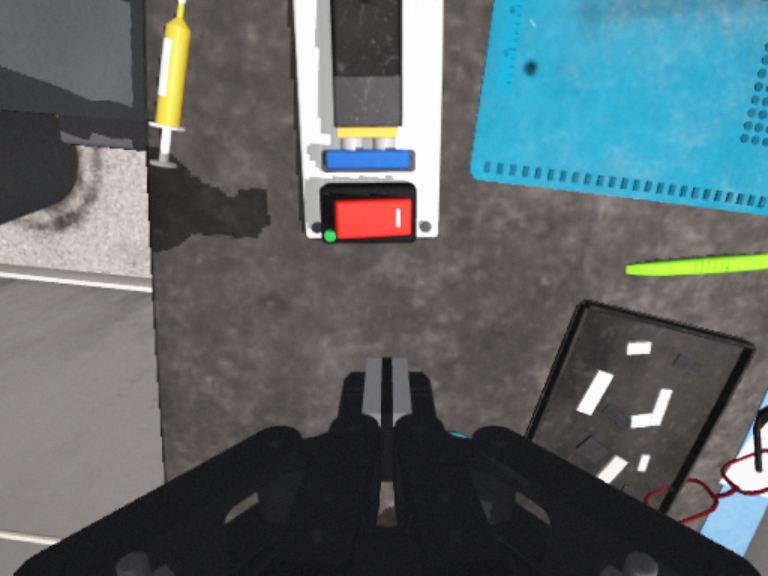

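The rocker has snapped over: the red part (333–412, 200–240) has shifted to the far side and the green lamp at (330, 236) is lit. The adapter is against the stop and the hand is clear of everything.

```bash
python3 -c "
from rig import order
print(order.finish_job())"
```

```text
the job is handed in; nothing more can be done
None
```

I handed the job in at about 24 s: the adapter is clamped in the nest with an estimated 40 N at the jaw (judged from push force and cam angle, not measured directly), the rocker is on, the hand is clear, and I felt no contact with the bystanders; the hand-in returned no verdict.

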